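# Hang the big J-hook from the revolving bin on the tool rail

## Robot

A 6-joint arm with a two-finger parallel gripper is mounted at the origin on the work surface. World frame = base frame: x ahead of the robot, y to its left, z up, the work surface at z = 0. Lengths are in m, angles in rad, forces in N, time in s.
With the tool pointing down it reaches from about 0.3 to 0.875 m from the base axis. Payload 6.4 kg.
Tool frame: the origin (TCP) lies midway between the tips of the shut fingers; the grasp point (between the pads) lies 19 mm behind it; z points along the fingers, y is the line along which they close (so a half turn about z gives the same grasp; the last joint's range is limited). The gripper opens to 85 mm and grips with 20 to 120 N. Pads are 22 mm wide; open, the fingers measure 114 mm over their backs; the gripper's body (76 mm by 85 mm) begins 54 mm behind the grasp point. The pads swing forward as they close: fully open they stand 13 mm farther back than shut.
Start: joints at [-1.376, 0.181, 1.607, -0, 1.354, -0.206], TCP at [0.224, -0.529, 0.231] pointing down, gripper open.
Joint ranges: [-2.99, 2.99], [-0.89, 2.07], [0.3, 2.58], [-1.14, 4.28], [0, 2.63], [-3.12, 3.12]. Speed limits (rad/s): [2.57, 2.57, 3.01, 3.14, 3.14, 3.14].

## Interface

Orientations are given as a unit quaternion [w, x, y, z].
In Python, from bench import ctrl gives the robot as it stands. The module is installed in compiled form; this text tells all that it offers.
- The arm moves only by the tool move_arm, never from a script. Its argument "plan" is one flat list of numbers, 6 for each row, row after row: the shift along the world's x, y, z in units of 50 mm (1.0 is 50 mm), then the turn, a rotation vector about the world's x, y, z in rad. A call has 1 to 10 rows; each row is the pose to reach, as a shift and turn from the pose commanded when the call began; what a row does not reach only later rows make up. A row lasts 1/8 s, in which the tool goes at most 62.5 mm and 10.7 degrees, less where a joint would pass 70% of its speed; a pose out of reach is approached as far as the arm can. A call with a gripper value outside its range is refused whole. "grip" is the finger opening in mm, from 0 to 85.4, set as the call begins (left out, the last holds). The fingers move at their own pace and stop on an object; the grip force is fixed at half the most. Time passes only in rows, so rows that repeat a pose let the fingers close. It gives the time, the measured TCP pose, the force, the opening and the grip force at its end, in the units of the state.
- ctrl.get_obs(): the state, without advancing time (a new reading comes with each control period).
- ctrl.camera(name): name is "scene" or "top" or "wrist"; returns a dict with "pixels" (480x640x3 uint8, red, green, blue), "fx", "fy", "cx", "cy" (pixels), "origin" and "attitude" of the camera in the world. Camera axes: x right, y down, z forward; pixel columns grow to the right and rows downward; lengths in m; the calibration is good to about 2 mm. The wrist camera is an equidistant fisheye: a pixel r from the principal point sees the ray r / f radians off the axis. A picture is of the moment at which its call begins. There is no depth.
- ctrl.hand_in(): hands the job in; it is judged then, once.
The state is a dict: "time_s": time; "q": joint angles; "dq": joint speeds; "joint_efforts": joint torques, N m; "eef_pos": TCP position; "eef_rot": TCP orientation; "wrist_force": force on the tool from outside, world axes, zero at the start; "torque": the same for the moment, N m; "opening": opening from 0.0 (shut) to 1.0 (fully open); "grasp_force": force on a finger pad.
Only numpy, scipy, OpenCV 4.12 (cv2) and the standard library are available. Lean on these libraries where they do the work, as an engineer would, in place of code of your own. Each camera call takes 0.05 s, during which the arm holds its last target. There are 200 camera calls.

## Task

Turn the revolving parts bin until the big J-hook stands in the opening of the clear cover, take the hook out and hang it on the rail's free stud: large end of its keyhole over the stud head, flat to the rail, then slide it fully down so that it locks, and let go. Feel for the stud and press gently, do not force the hook against the rail; leave the other hangers in the bin and everything else on the bench where it is.

Things in the scene. Friction and masses are not known exactly. Their poses are not given: they have to be found in the camera images.
- cover: Revolving bin's housing, fixed: round base 320 mm across, clear plastic cover, its top 115 mm above the bench. Origin on the turning axis at bench level. Closed all round but for one wedge-shaped opening (top and side): 36 degrees either side of this body's -x axis, reaching in to 20 mm from the axis. Hangers come out only there.
- knob (a point): Black bar knob on the axis above the cover: 64 mm long (its x), 18 thick (y), 116 to 152 mm above the bench; point at 144 mm. Fast to the grey tray of four bays 90 degrees apart; turns either way over a full turn, friction 0.15 N m, stays put. Big hook's bay lies along this point's -x; seen from above the peg's is next counter-clockwise, the ring's opposite, the small hook's next clockwise.
- hook_center (a point): Big J-hook, aluminium, 0.13 to 0.22 kg. Point: half-way along it and half-way up its plate. Own axes: plate at x 29 to 35 mm, 44 wide (y), 85 high, underside at z -42.5; foot bar 30 wide, 8 thick; keyhole through the plate. Stands upright in its bay, loose, on the tray floor 18 mm above the bench, about 85 mm from the axis, tip (-x) outwards.
- hook_tip (a point): Big hook's upright front tip, the part to grip: 22 mm wide (y), 10 mm thick (x), rising 67 mm from the foot bar; the point is in its middle 12 mm below its top, 20.5 mm above and 30 mm in front (-x) of hook_center. Nothing stands within 45 mm of its two sides.
- slot_end (a point): Big hook's keyhole: the point, in the back face of the plate (35 mm behind hook_center), where the middle of the stud's neck lies once the hook has slid fully down, 4 mm under the end of the 10 mm wide slot, 28.5 mm above hook_center. The slot widens downwards by a taper to the round large end, 20 mm across, centre 21 mm below this point. Axes as hook_center.
- rail: Tool rail, fixed: slotted aluminium bar 45 mm deep, 90 high, 350 long on two legs, top 182.5 mm above the bench. Its flat front face is this body's plane x = 0 and looks along -x; y runs along the rail. Origin at bench level below stud_zone. Another peg hanger already hangs on it at y = -155 mm, standing out 72 mm.
- stud_zone (a point): Point in the rail's front face, 160 mm above the bench; axes as the rail's. The free stud stands out (-x) at this height, but clamped anywhere within 10 mm either side along y: see or feel for it. Neck 8 mm thick, 8.5 long; head 16 mm across, bevelled, front 13.5 mm off the face: a plate on the head stops there, one over it goes flat to the face.
- peg_hanger_center (a point): Hanger in the bin, leave it there: the same plate with a straight round peg 64 mm long, no upturned tip; the point is its centre, 42.5 mm above its underside.
- ring_hanger_center (a point): Hanger in the bin, leave it there: the same plate with a flat ring 55 mm across; the point is its centre, 42.5 mm above its underside.
- small_hook_center (a point): Hanger in the bin, leave it there: a small J-hook, plate 30 mm wide and 56 mm high, 48 mm long in all; the point is its centre, 28 mm above its underside.
- wire_brush: Bystander: wooden-backed wire brush, 275 mm long along x, 35 mm high.
- ground_clamp: Bystander: cast C-shaped ground clamp lying flat, about 110 by 150 mm, 24 mm high.
- wrench: Bystander: wrench, 150 mm long along x.
- cleaner_can: Bystander: upright can, 60 mm across, 160 mm high.
- tape_roll: Bystander: roll of black tape lying flat, 82 mm across, 19 mm high.

How it is judged:
On the way:
1. the big hook stands in the opening of the cover, still in its bay (x of hook_center in the frame of cover below -0.065 m and y of hook_center in the frame of cover between -0.02 and 0.02 m and z of hook_center in the frame of cover below 0.075 m), for 0.2 s.
At the end, for the whole second after the job is handed in: The big hook hangs at rest on the free stud, released: back flat to the rail (within 5 mm), the end of its slot down on the stud's neck (within 4 mm in height), upright and square to the rail within 8 degrees; the other three hangers are still in the bin (x of slot_end in the frame of stud_zone between -0.005 and 0.003 m and y of slot_end in the frame of stud_zone between -0.014 and 0.014 m and z of slot_end in the frame of stud_zone between -0.004 and 0.003 m and angle between hook_center's own z axis and vertical below 0.14 rad and angle between the x axis of hook_center and the x axis of rail, either way round below 0.15 rad and linear speed of big_hook below 0.02 m/s and horizontal distance between each of peg_hanger_center, ring_hanger_center, small_hook_center and cover below 0.13 m); the robot touches nothing.
It fails at once if the hook is forced against the rail or its stud (over 50 N) (contact force between big_hook and rail above 50 N).
It fails at once if another hanger is lifted out of its bay (height (world z) of any of peg_hanger_center, ring_hanger_center above 0.1005 m or height (world z) of small_hook_center above 0.086 m).
It fails at once if something else on the bench is pushed away (over 30 mm) or the can tipped (distance of any of wire_brush, ground_clamp, wrench, cleaner_can, tape_roll from where it was at the start of the episode above 0.03 m or angle between cleaner_can's own z axis and vertical above 0.5 rad).
It also fails if it takes over 72 s, if anything falls off the work surface, if the arm or the gripper's body presses on something with over 40 N, if the wrist force passes 120 N, or if a joint passes its speed limit or range.

## Working session

There is one attempt and no reset: what is moved stays moved. The work goes in short steps, Python scripts to look and compute and a tool call to move; the robot and the scene stay as the last step left them, time stands still between calls to the robot, and variables do not carry over. Pictures are saved under pics/ and viewed, at most 10 in all, crops included, and the job is handed in when it is done.

Besides the shell and the picture viewer there is one more tool, called after "Call:" as a command line: name --argument value ..., lists and objects as JSON in quotes. move_arm: Moves the arm, as the interface text tells. Its arguments: {"type":"object","properties":{"plan":{"type":"array"},"grip":{"type":"number"}},"required":["plan"]}

```bash
mkdir -p pics; cat > h.py <<'E'
import numpy as np, cv2
from scipy.spatial.transform import Rotation as R
from bench import ctrl
def quat(q): return R.from_quat([q[1],q[2],q[3],q[0]])
def cam(n,save=None):
    c=ctrl.camera(n)
    if save: cv2.imwrite(f'pics/{save}.png',c['pixels'][:,:,::-1])
    return c
def att(c):
    a=np.array(c['attitude'],float)
    return a if a.shape==(3,3) else quat(a).as_matrix()
def ray(c,u,v,fish=False):
    x=(u-c['cx'])/c['fx'];y=(v-c['cy'])/c['fy']
    if fish:
        r=np.hypot(x,y); d=np.array([x/r*np.sin(r),y/r*np.sin(r),np.cos(r)]) if r>0 else np.array([0,0,1.])
    else: d=np.array([x,y,1.])
    return np.array(c['origin']),att(c)@d
def onz(c,u,v,z,fish=False):
    o,d=ray(c,u,v,fish); return o+d*(z-o[2])/d[2]
def proj(c,p,fish=False):
    d=att(c).T@(np.array(p)-np.array(c['origin']))
    if fish:
        t=np.arctan2(np.hypot(d[0],d[1]),d[2]);s=t/np.hypot(d[0],d[1]);return c['cx']+c['fx']*d[0]*s,c['cy']+c['fy']*d[1]*s
    return c['cx']+c['fx']*d[0]/d[2],c['cy']+c['fy']*d[1]/d[2]
E
python3 - <<'E'
from h import *
for n in('scene','top'):
    c=cam(n,n+'0'); print(n,c['fx'],c['cx'],c['cy'],c['origin'],c['attitude'])
o=ctrl.get_obs(); print(o)
E
```

```text
scene 437.3878869790935 324.1590430479015 231.92974095596784 [ 1.21511528 -0.22203133  0.73882189] [-0.31563975  0.76112283  0.52081912 -0.22318385]
top 501.6550089908264 325.5194194500929 239.28166205630868 [0.41914748 0.02358078 0.98603756] [ 0.05840132 -0.70123329  0.70652486 -0.0753909 ]
{'time_s': 0.1, 'q': array([-1.37631625e+00,  1.81465277e-01,  1.60790458e+00,  1.13693265e-06,
        1.35381206e+00, -2.06272204e-01]), 'dq': array([-2.11519877e-05, -5.39418592e-04, -3.08278352e-03, -6.15914180e-04,
       -2.61070713e-04,  7.47998553e-04]), 'joint_efforts': array([ 4.62631069e-04, -4.45883274e+01, -3.52238917e+01, -4.25813914e-04,
        4.11133617e-03,  9.85803865e-06]), 'eef_pos': array([ 0.22424672, -0.52892897,  0.23047674]), 'eef_rot': array([-7.94613445e-04,  9.79991496e-01,  1.99037775e-01,  5.24019546e-06]), 'wrist_force': array([-0.21288303,  0.46006061,  0.6799393 ]), 'torque': array([-0.0014171 ,  0.00866658, -0.00347572]), 'grasp_force': 0.0, 'opening': 0.9989922685204267}
```

View pics/top0.png

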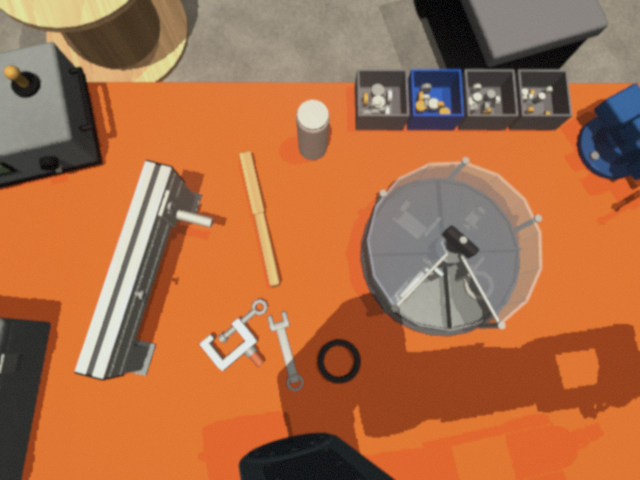

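View pics/scene0.png

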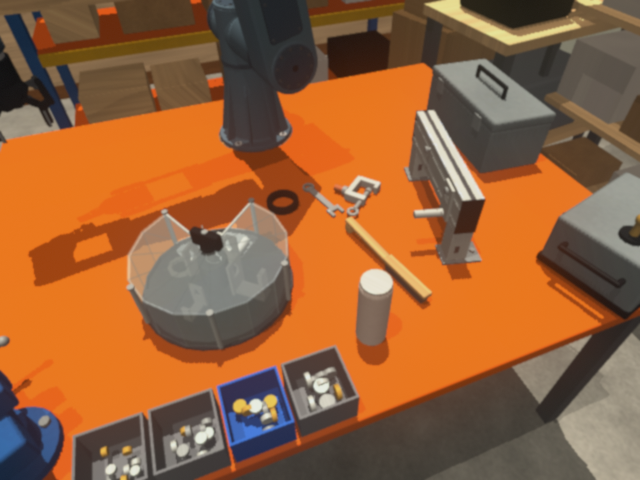

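The top view shows the bin at about (453,245) with its opening towards the image bottom (struts end at about (397,308) and (502,325)). The rail runs from (155,165) to (90,375), with the hanging peg at (195,217). The scene view agrees. Next I'll enlarge the bin and the rail.

```bash
python3 - <<'E'
from h import *
c=cam('top'); p=c['pixels'][:,:,::-1]
a=cv2.resize(p[150:345,355:550],(600,600),interpolation=cv2.INTER_CUBIC)
cv2.imwrite('pics/bin0.png',a)
f=lambda u,v,z:print((u,v,z),onz(c,u,v,z).round(3))
for u,v in((466,161),(383,194),(397,308),(502,325),(539,218)): f(u,v,.115)
f(460,242,.152)
for u,v in((147,161),(77,372),(104,377),(172,166)): f(u,v,.1825)
f(312,110,.16);f(339,361,.019)
E
```

```text
(466, 161, 0.115) [ 0.731 -0.258  0.115]
(383, 194, 0.115) [ 0.669 -0.103  0.115]
(397, 308, 0.115) [ 0.465 -0.121  0.115]
(502, 325, 0.115) [ 0.434 -0.302  0.115]
(539, 218, 0.115) [ 0.623 -0.383  0.115]
(460, 242, 0.152) [ 0.573 -0.226  0.152]
(147, 161, 0.1825) [0.708 0.3   0.182]
(77, 372, 0.1825) [0.368 0.387 0.182]
(104, 377, 0.1825) [0.36  0.346 0.182]
(172, 166, 0.1825) [0.699 0.258 0.182]
(312, 110, 0.16) [0.81  0.024 0.16 ]
(339, 361, 0.019) [ 0.372 -0.024  0.019]
```

View pics/bin0.png

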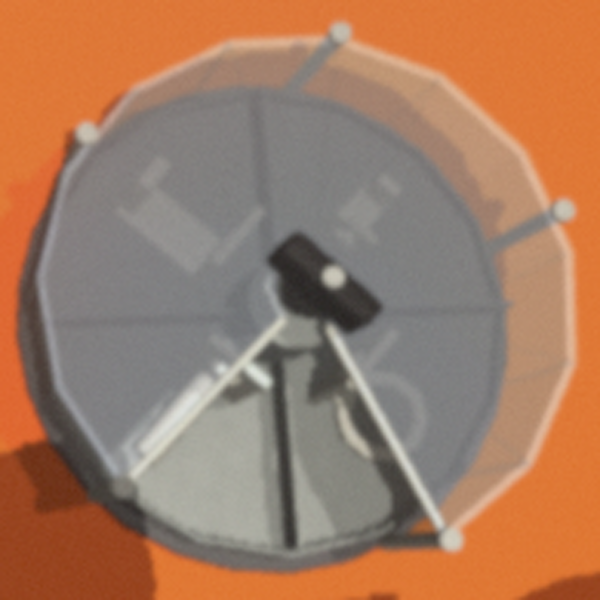

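The crop shows the big hook's bay at upper left, with the plate at about (185,225) and the tip at (155,170). The small hook is at upper right, the ring at lower right and the peg hanger at lower left. The knob bar points at the big hook's bay, so it needs roughly +125° counter-clockwise.

```bash
python3 - <<'E'
from h import *
c=cam('top'); p=c['pixels']
P=np.array([onz(c,u,v,.115)[:2] for u,v in((466,161),(383,194),(396,308.5),(501.5,325),(538.5,218))])
A=np.c_[2*P,np.ones(5)]; s=np.linalg.lstsq(A,(P**2).sum(1),rcond=None)[0]
print('centre',s[:2],np.sqrt(s[2]+s[0]**2+s[1]**2))
print(np.degrees(np.arctan2(*(P-s[:2]).T[::-1])))
m=(p.max(2)<60).astype(np.uint8); m[:215]=0;m[270:]=0;m[:,:435]=0;m[:,490:]=0
n,l,st,ce=cv2.connectedComponentsWithStats(m); i=1+st[1:,4].argmax(); print(st[i])
q=np.argwhere(l==i)[:,::-1]; r=cv2.minAreaRect(q.astype(np.float32)); print(r)
b=cv2.boxPoints(r); W=np.array([onz(c,*x,.150)[:2] for x in b]); print(W, W.mean(0)); 
for k in(0,1):
  d=W[k+1]-W[k];print(np.linalg.norm(d),np.degrees(np.arctan2(d[1],d[0])))
for u,v in((140,293),(140,295)): print(onz(c,u,v,.16))
w=cam('wrist','w0'); print(w['fx'],w['cx'],w['cy'],w['origin'],att(w).round(3))
E
```

```text
centre [ 0.57561758 -0.23095736] 0.15823895832847418
[  -9.73206654   53.96530518  134.97284558 -153.81003884  -72.56428796]
[443 229  30  28 295]
((455.2500305175781, 245.75), (35.35533905029297, 13.435029029846191), 45.0)
[[ 0.58066896 -0.18950128]
 [ 0.59717099 -0.20674536]
 [ 0.55352549 -0.24707637]
 [ 0.53733921 -0.22981232]] [ 0.56717617 -0.21828383]
0.023867870396299413 -46.25967907172432
0.05942659729137456 -137.2602485412117
[0.49000771 0.3060946  0.16      ]
[0.48675708 0.30590159 0.16      ]
371.64829954431775 318.86472654628693 239.62499433737744 [ 0.28839086 -0.50221204  0.37391925] [[ 0.391 -0.884 -0.257]
 [-0.921 -0.376 -0.107]
 [-0.001  0.278 -0.961]]
```

Call:
move_arm --plan '[7.0,6.0,-0.5,0,0,0.35,7.0,6.0,-0.5,0,0,0.35,7.0,6.0,-0.5,0,0,0.35,7.0,6.0,-0.5,0,0,0.35,7.0,6.0,-0.5,0,0,0.35,7.0,6.0,-0.5,0,0,0.35,7.0,6.0,-0.5,0,0,0.35,7.0,6.0,-0.5,0,0,0.35,7.0,6.0,-0.5,0,0,0.35,7.0,6.0,-0.5,0,0,0.35]' --grip 70

```text
time_s: 1.5
eef_pos: [0.5737, -0.2299, 0.2061]
eef_rot: [-0.0, 0.93, 0.367, -0.0]
wrist_force: [-1.2, -0.2, 0.5]
opening: 0.818
grasp_force: 0.0
```

```bash
python3 - <<'E'
from h import *
o=ctrl.get_obs(); print(o['time_s'],o['eef_pos'],quat(o['eef_rot']).as_matrix().round(3),o['q'])
w=cam('wrist','w1'); print(proj(w,[.5756,-.231,.152],1),[proj(w,[.5756+d*np.cos(.75),-.231+d*np.sin(.75),.152],1) for d in(-.032,.032)])
E
```

```text
1.5 [ 0.57374499 -0.22994126  0.20607902] [[ 0.731  0.682 -0.001]
 [ 0.682 -0.731 -0.   ]
 [-0.001 -0.    -1.   ]] [-5.72666212e-01  2.97444258e-01  1.51759370e+00 -5.11465390e-04
  1.32709560e+00  2.47687207e-01]
(np.float64(323.13385944943366), np.float64(259.69182335564295)) [(np.float64(322.8511277943679), np.float64(310.50128957443206)), (np.float64(323.382868594779), np.float64(203.54559900526544))]
```

View pics/w1.png

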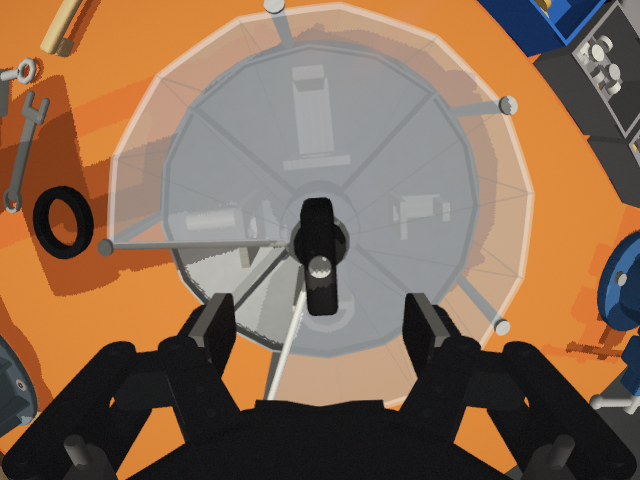

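The wrist view shows the knob bar running from (317,200) to (322,312), between the fingers and leaning about 2.8° left of the tool's x axis. The hook's bay runs straight ahead, with the tip near (310,75). I'll go down, grip the knob and turn it.

Call:
move_arm --plan '[0,0,-0.8,0,0,0.05,0,0,-1.55,0,0,0.05,0,0,-1.55,0,0,0.05,0,0,-1.55,0,0,0.05]'

```text
time_s: 2.05
eef_pos: [0.5747, -0.2307, 0.1304]
eef_rot: [0.001, 0.921, 0.389, 0.0]
wrist_force: [0.8, 0.5, 0.1]
opening: 0.82
grasp_force: 0.0
```

Call:
move_arm --plan '[0,0,0,0,0,0,0,0,0,0,0,0,0,0,0,0,0,0,0,0,0,0,0,0,0,0,0,0,0,0]' --grip 8

```text
time_s: 2.68
eef_pos: [0.5747, -0.2296, 0.1298]
eef_rot: [0.0, 0.921, 0.39, 0.0]
wrist_force: [-2.7, 1.4, 6.2]
opening: 0.203
grasp_force: 62.0
```

Call:
move_arm --plan '[0,0,0,0,0,0.14,0,0,0,0,0,0.28,0,0,0,0,0,0.42,0,0,0,0,0,0.56,0,0,0,0,0,0.7,0,0,0,0,0,0.84,0,0,0,0,0,0.98,0,0,0,0,0,1.09,0,0,0,0,0,1.09]'

```text
time_s: 3.8
eef_pos: [0.5751, -0.2297, 0.1298]
eef_rot: [0.001, 0.585, 0.811, 0.0]
wrist_force: [-0.4, 0.8, 4.9]
opening: 0.196
grasp_force: 62.0
```

Call:
move_arm --plan '[0,0,0,0,0,0.14,0,0,0,0,0,0.28,0,0,0,0,0,0.42,0,0,0,0,0,0.56,0,0,0,0,0,0.7,0,0,0,0,0,0.84,0,0,0,0,0,0.98,0,0,0,0,0,1.09,0,0,0,0,0,1.09]'

```text
time_s: 4.92
eef_pos: [0.5753, -0.2294, 0.1298]
eef_rot: [0.001, 0.08, 0.997, -0.0]
wrist_force: [1.3, 1.6, 5.0]
opening: 0.201
grasp_force: 62.0
```

```bash
python3 - <<'E'
from h import *
o=ctrl.get_obs(); print(o['time_s'],o['eef_pos'],quat(o['eef_rot']).as_matrix().round(3)[:,0],o['q'],o['wrist_force'],o['torque'])
c=cam('top'); p=c['pixels'][:,:,::-1]
a=cv2.resize(p[150:345,355:550],(600,600),interpolation=cv2.INTER_CUBIC)
w=cam('wrist','w2')
cv2.imwrite('pics/both.png',np.hstack([cv2.resize(a,(400,400)),cv2.resize(w['pixels'][:,:,::-1],(400,300))[:,:].copy() if 0 else cv2.copyMakeBorder(cv2.resize(w['pixels'][:,:,::-1],(400,300)),0,100,0,0,cv2.BORDER_CONSTANT)]))
E
```

```text
4.925 [ 0.57526591 -0.22939419  0.12980834] [-0.987  0.16  -0.002] [-5.71155476e-01  3.79167968e-01  1.57505920e+00  7.01495746e-04
  1.18543315e+00 -1.98170567e+00] [1.26774124 1.60805965 5.04292945] [0.33189386 0.01328493 0.0802615 ]
```

View pics/both.png

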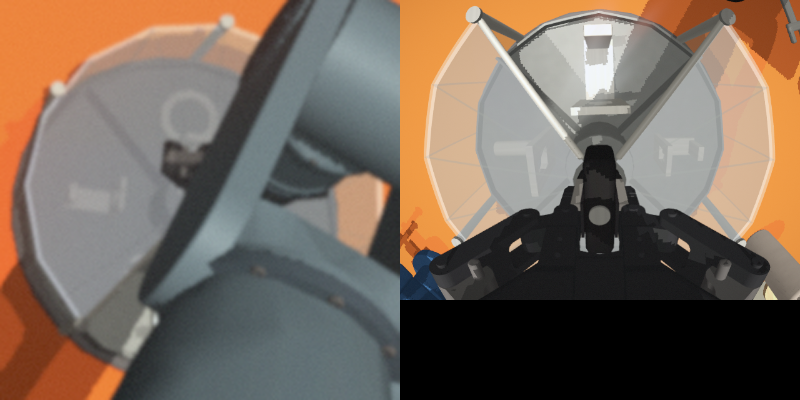

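The hook stands centred in the opening. In the right half of the view its tip is at (598,40), midway between the struts at (475,15) and (727,17). I'll let go, rise and move over the tip.

Call:
move_arm --plan '[0,0,0,0,0,0,0,0,0,0,0,0,0,0,0.5,0,0,0,0,0,1.2,0,0,0,-1.2,0.2,1.2,0,0,0,-2.25,0.35,1.2,0,0,0,-2.25,0.35,1.2,0,0,0]' --grip 60

```text
time_s: 5.9
eef_pos: [0.4582, -0.2104, 0.1875]
eef_rot: [-0.002, 0.081, 0.997, 0.001]
wrist_force: [-0.3, -0.5, 0.1]
opening: 0.702
grasp_force: 0.0
```

```bash
python3 - <<'E'
from h import *
o=ctrl.get_obs(); print(o['time_s'],o['eef_pos'],quat(o['eef_rot']).as_matrix().round(3)[:,0],o['q'],o['wrist_force'])
w=cam('wrist','w3'); T=np.array([.4615,-.211,.093]); x=np.array([.987,-.16,0]);y=np.array([.16,.987,0])
for a in(-.005,.005):
  for b in(-.011,.011): print(proj(w,T+a*x+b*y,1))
E
```

```text
5.9 [ 0.45823672 -0.21036156  0.18748177] [-0.987  0.162  0.004] [-6.65935347e-01  6.99726902e-02  1.82330459e+00 -3.93734804e-04
  1.25216948e+00 -2.07411438e+00] [-0.25628999 -0.51398645  0.08017357]
(np.float64(302.9609944027312), np.float64(241.6902509153431))
(np.float64(335.91067623342457), np.float64(241.63422718486575))
(np.float64(303.1629062642114), np.float64(255.89660923090298))
(np.float64(335.7300481970358), np.float64(255.8379441586885))
```

View pics/w3.png

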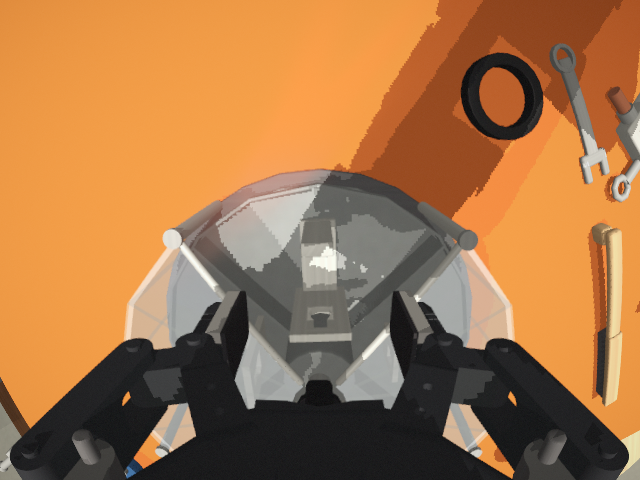

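The wrist view shows the hook in the opening, with the tip's sides at columns 303 and 337. Its top edge is at row 243 and the plate is at rows 292–340. Both match the prediction, so I'll go down and grip it.

Call:
move_arm --plan '[0.05,0,-0.8,0,0,0,0.05,0,-1.6,0,0,0,0.05,0,-2.1,0,0,0,0.05,0,-2.5,0,0,0,0.05,0,-2.5,0,0,0,0.05,0,-2.5,0,0,0]'

```text
time_s: 6.7
eef_pos: [0.4655, -0.2126, 0.0646]
eef_rot: [0.001, 0.08, 0.997, -0.0]
wrist_force: [0.2, -0.3, -0.1]
opening: 0.707
grasp_force: 0.0
```

Call:
move_arm --plan '[0,0,0,0,0,0,0,0,0,0,0,0,0,0,0,0,0,0,0,0,0,0,0,0,0,0,0,0,0,0]' --grip 10

```text
time_s: 7.32
eef_pos: [0.4649, -0.2124, 0.0647]
eef_rot: [0.001, 0.08, 0.997, -0.0]
wrist_force: [-0.0, 1.6, 5.9]
opening: 0.246
grasp_force: 59.0
```

Call:
move_arm --plan '[0,0,0.5,0,0,0,0,0,1.2,0,0,0,0,0,2.0,0,0,0,0,0,2.4,0,0,0,0,0,2.4,0,0,0]'

```text
time_s: 7.95
eef_pos: [0.4651, -0.2125, 0.1853]
eef_rot: [0.001, 0.08, 0.997, -0.001]
wrist_force: [-0.2, 0.5, -1.2]
opening: 0.242
grasp_force: 59.0
```

Call:
move_arm --plan '[0,0.8,0,0,0,0.1,0,1.8,0,0,0,0.25,0.1,2.8,0,0,0,0.4,0.2,3.8,0,0,0,0.56,0.3,4.8,0,0,0,0.74,0.4,5.8,0,0,0,0.92,0.5,6.8,0,0,0,1.1,0.6,7.5,0,0,0,1.28,0.65,7.8,0,0,0,1.46,0.65,7.8,0,0,0,1.48]'

```text
time_s: 9.2
eef_pos: [0.4957, 0.1788, 0.1819]
eef_rot: [-0.001, -0.613, 0.79, 0.001]
wrist_force: [0.7, -0.9, -1.9]
opening: 0.245
grasp_force: 59.2
```

```bash
python3 - <<'E'
from h import *
o=ctrl.get_obs(); print(o['time_s'],o['eef_pos'],quat(o['eef_rot']).as_matrix().round(3)[:,0],o['q'],o['wrist_force'],o['opening'])
w=cam('wrist','w4'); x=np.array([.252,.968,0]);y=np.array([-.968,.252,0]);P=np.array([.5295,.302,0])
print('edge',proj(w,P+[0,0,.1825],1),proj(w,P-.06*y+[0,0,.1825],1),proj(w,P+.06*y+[0,0,.1825],1),'stud',proj(w,P-.0135*x+[0,0,.16],1))
c=cam('top'); 
cv2.imwrite('pics/t4.png',cv2.resize(c['pixels'][140:400,60:280,::-1],(500,591)))
E
```

```text
9.2 [0.49570592 0.17879943 0.18191099] [-0.248 -0.969  0.001] [ 1.20765576e-01  1.26687499e-01  1.77339408e+00 -7.15779074e-05
  1.24445914e+00 -2.77066858e+00] [ 0.74783355 -0.88216242 -1.86193055] 0.2451103435126095
edge (np.float64(313.41532342754914), np.float64(487.61068247158056)) (np.float64(217.5209220128155), np.float64(481.88661775244987)) (np.float64(409.71832875339794), np.float64(483.1714821785921)) stud (np.float64(313.62981982136654), np.float64(448.44000468912134))
```

View pics/w4.png

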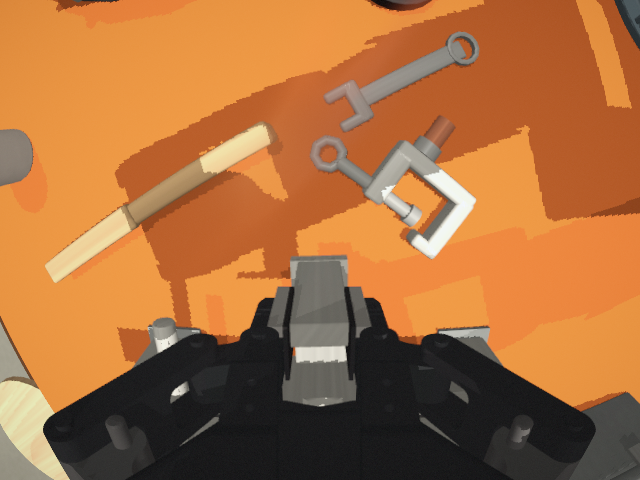

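View pics/t4.png

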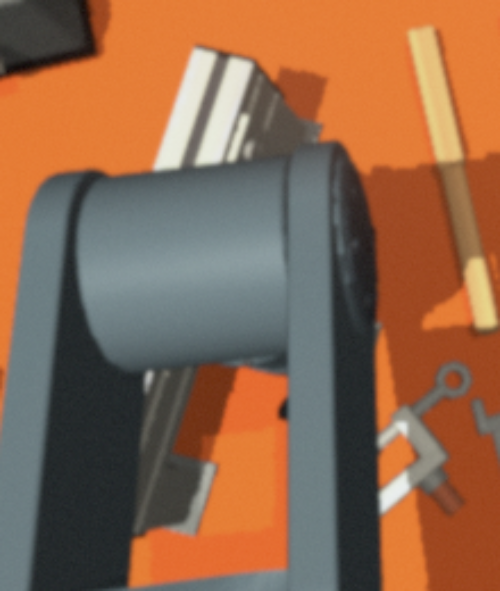

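The wrist view shows the hook gripped square in the fingers, but the gripper hides the rail. The arm also covers the rail in the top view. I'll look for the stud in the first top picture and in the scene view.

```bash
python3 - <<'E'
from h import *
t=cv2.imread('pics/top0.png')[230:350,85:205]; s=cv2.imread('pics/scene0.png')[130:250,395:495]
s2=cam('scene','s4')
a=cv2.resize(t,(480,480),interpolation=cv2.INTER_CUBIC); b=cv2.resize(s,(320,384),interpolation=cv2.INTER_CUBIC)
cv2.imwrite('pics/stud.png',np.hstack([a,cv2.copyMakeBorder(b,0,96,0,0,cv2.BORDER_CONSTANT)]))
E
```

```text
(no output)
```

View pics/stud.png

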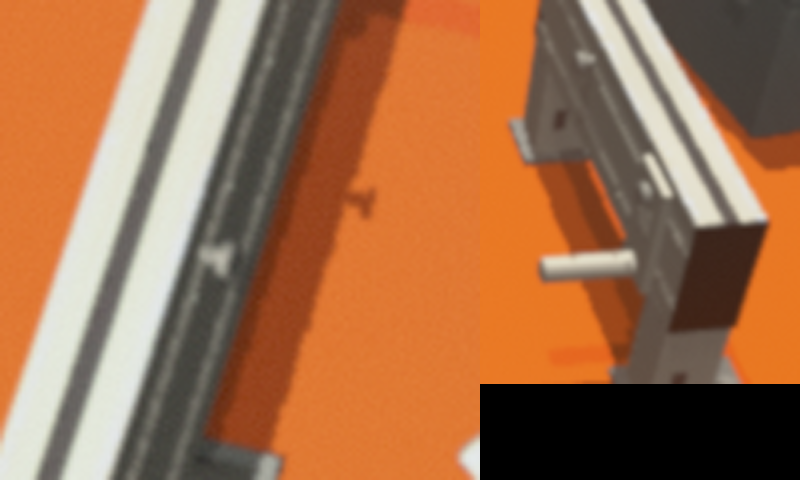

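The stud is clear in the old top picture: head at about (141.5,295.5) in full-picture pixels, rail top edge from (113.8,350) to (152,230). In the scene view the stud head is at about (428,148).

```bash
python3 - <<'E'
from h import *
c=cam('top'); s=cam('scene')
A=onz(c,152,230,.1825);B=onz(c,113.75,350,.1825)
# subpixel-ish edge fit on top0
g=cv2.cvtColor(cv2.imread('pics/top0.png'),cv2.COLOR_BGR2GRAY).astype(float)
pts=[]
for v in range(250,340,3):
    u0=152+(v-230)/120*(113.75-152); us=np.arange(int(u0)-6,int(u0)+7); d=np.diff(g[v,us]); k=d.argmin(); pts.append(onz(c,us[k]+.5,v,.1825)[:2])
vx,vy,x0,y0=cv2.fitLine(np.float32(pts),cv2.DIST_HUBER,0,.001,.001).ravel()
print(A,B,(vx,vy),np.degrees(np.arctan2(vy,vx)),(x0,y0))
y=np.array([vx,vy]); y=y if vx<0 else -y; x=np.array([y[1],-y[0]]); print('railx',x,np.degrees(np.arctan2(x[1],x[0])))
H=onz(c,141.5,295.5,.16)[:2]; print('head top',H,'off face',(H-[x0,y0])@x)
H2=onz(s,427.8,147.8,.16)[:2]; print('head scene',H2,(H2-[x0,y0])@x,'dy',(H2-H)@y)
for u,v in((113.75,350),):pass
E
```

```text
[0.59005446 0.28513691 0.1825    ] [0.40018059 0.33352132 0.1825    ] (np.float32(0.9670686), np.float32(-0.25451583)) -14.744895 (np.float32(0.4735378), np.float32(0.3176336))
railx [0.25451583 0.9670686 ] 75.255104
head top [0.48592601 0.30343153] off face -0.010581381622497709
head scene [0.49067929 0.308099  ] -0.004857831858077502 dy -0.003408801101488284
```

Call:
move_arm --plan '[-0.4,0.1,-0.5,0,0,0,-0.78,0.2,-0.5,0,0,0,-0.7,0.5,-0.5,0,0,-0.006,-0.61,0.88,-0.5,0,0,-0.006,-0.61,0.88,-0.5,0,0,-0.006,-0.61,0.88,-0.5,0,0,-0.006]'

```text
time_s: 10.2
eef_pos: [0.4667, 0.2222, 0.1588]
eef_rot: [-0.0, -0.611, 0.792, -0.0]
wrist_force: [-1.1, -0.4, -1.7]
opening: 0.244
grasp_force: 59.3
```

```bash
cat > st.py <<'E'
from h import *
o=ctrl.get_obs(); x=np.array([.2545,.967,0]);y=np.array([-.967,.2545,0]); p=np.array(o['eef_pos']); f=np.array(o['wrist_force'])
t=quat(o['eef_rot']).as_matrix()
print('t',round(o['time_s'],2),'n %.4f lat %.4f z %.4f'%(p@x,p@y,p[2]),'Fn %.1f Fl %.1f Fz %.1f'%(f@x,f@y,f[2]),'yaw %.2f'%np.degrees(np.arctan2(-t[1,0],-t[0,0])),'T',np.array(o['torque']).round(2),round(o['opening'],3))
E
python3 st.py; python3 - <<'E'
from h import *
s=cam('scene')['pixels'][90:290,380:540,::-1]
cv2.imwrite('pics/s5.png',cv2.resize(s,(480,600),interpolation=cv2.INTER_CUBIC))
E
```

```text
t 10.2 n 0.3337 lat -0.3948 z 0.1588 Fn -0.6 Fl 1.0 Fz -1.7 yaw 75.27 T [-0.06 -0.01 -0.02] 0.244
```

Call:
move_arm --plan '[0,0.1,-0.04,0,0,0,0.02,0.2,-0.04,0,0,0,0.02,0.2,-0.04,0,0,0]'

```text
time_s: 10.62
eef_pos: [0.4674, 0.2324, 0.1568]
eef_rot: [0.0, -0.611, 0.792, 0.0]
wrist_force: [-0.3, 0.5, -0.6]
opening: 0.243
grasp_force: 59.3
```

```bash
python3 st.py
```

```text
t 10.62 n 0.3436 lat -0.3928 z 0.1568 Fn 0.5 Fl 0.4 Fz -0.6 yaw 75.26 T [-0.03  0.01  0.01] 0.243
```

Call:
move_arm --plan '[0.01,0.03,0,0,0,0,0.015,0.06,0,0,0,0,0.025,0.09,0,0,0,0,0.025,0.09,0,0,0,0]'

```text
time_s: 11.12
eef_pos: [0.4686, 0.2366, 0.1568]
eef_rot: [0.0, -0.61, 0.792, -0.0]
wrist_force: [0.0, -0.3, -2.0]
opening: 0.247
grasp_force: 59.3
```

```bash
python3 st.py
```

```text
t 11.12 n 0.3481 lat -0.3930 z 0.1568 Fn -0.2 Fl -0.1 Fz -2.0 yaw 75.25 T [-0.04  0.   -0.04] 0.247
```

Next, 5 mm further in small steps.

Call:
move_arm --plan '[0.007,0.025,0,0,0,0,0.014,0.05,0,0,0,0,0.02,0.075,0,0,0,0,0.026,0.1,0,0,0,0,0.026,0.1,0,0,0,0]'

```text
time_s: 11.75
eef_pos: [0.4693, 0.2395, 0.1566]
eef_rot: [-0.002, -0.61, 0.792, -0.001]
wrist_force: [-3.1, -11.0, 0.9]
opening: 0.243
grasp_force: 59.7
```

```bash
python3 st.py
```

```text
t 11.75 n 0.3511 lat -0.3929 z 0.1566 Fn -11.5 Fl 0.2 Fz 0.9 yaw 75.24 T [-1.56  0.46 -0.05] 0.243
```

Contact at n = 0.351, which is the stud head. The side force is about zero and the force on the hook is slightly upward, so the hook is probably a little low. I'll ease off and slide up 2 mm.

Call:
move_arm --plan '[-0.004,-0.018,0.0,0,0,0,-0.004,-0.018,0.02,0,0,0,-0.004,-0.018,0.04,0,0,0,-0.004,-0.018,0.04,0,0,0]'

```text
time_s: 12.25
eef_pos: [0.469, 0.2393, 0.1581]
eef_rot: [-0.002, -0.61, 0.792, -0.0]
wrist_force: [-0.9, -5.4, -2.3]
opening: 0.241
grasp_force: 59.1
```

```bash
python3 st.py
```

```text
t 12.25 n 0.3508 lat -0.3927 z 0.1581 Fn -5.4 Fl -0.5 Fz -2.3 yaw 75.23 T [-1.04  0.19 -0.08] 0.241
```

Call:
move_arm --plan '[0.015,-0.004,0,0,0,0,0.03,-0.008,0,0,0,0,0.03,-0.008,0,0,0,0]'

```text
time_s: 12.62
eef_pos: [0.4698, 0.2392, 0.1579]
eef_rot: [-0.002, -0.611, 0.792, 0.0]
wrist_force: [-3.5, -3.7, -1.5]
opening: 0.245
grasp_force: 59.2
```

```bash
python3 st.py
```

```text
t 12.62 n 0.3509 lat -0.3935 z 0.1579 Fn -4.5 Fl 2.4 Fz -1.5 yaw 75.25 T [-0.86  0.52  0.1 ] 0.245
```

Call:
move_arm --plan '[0.015,-0.004,0,0,0,0,0.03,-0.008,0,0,0,0,0.03,-0.008,0,0,0,0]'

```text
time_s: 13.0
eef_pos: [0.4729, 0.2401, 0.1589]
eef_rot: [0.0, -0.61, 0.792, 0.0]
wrist_force: [-0.4, 0.0, -2.8]
opening: 0.24
grasp_force: 59.2
```

```bash
python3 st.py
```

```text
t 13.0 n 0.3525 lat -0.3962 z 0.1589 Fn -0.1 Fl 0.4 Fz -2.8 yaw 75.24 T [-0.1   0.01  0.  ] 0.24
```

The contact released at lateral -0.396, so the head is in the large end of the keyhole. I'll advance towards the face.

Call:
move_arm --plan '[0.008,0.03,0,0,0,0,0.015,0.06,0,0,0,0,0.023,0.09,0,0,0,0,0.031,0.12,0,0,0,0,0.031,0.12,0,0,0,0]'

```text
time_s: 13.62
eef_pos: [0.4743, 0.2461, 0.1588]
eef_rot: [0.0, -0.61, 0.792, 0.0]
wrist_force: [-0.0, 0.8, -1.3]
opening: 0.247
grasp_force: 59.2
```

```bash
python3 st.py
```

```text
t 13.62 n 0.3587 lat -0.3960 z 0.1588 Fn 0.8 Fl 0.2 Fz -1.3 yaw 75.25 T [-0.03 -0.01 -0.01] 0.247
```

Call:
move_arm --plan '[0.005,0.02,0,0,0,0,0.011,0.042,0,0,0,0,0.017,0.065,0,0,0,0,0.025,0.095,0,0,0,0,0.025,0.095,0,0,0,0]'

```text
time_s: 14.25
eef_pos: [0.4756, 0.2508, 0.1589]
eef_rot: [0.0, -0.61, 0.792, -0.0]
wrist_force: [0.6, 0.3, -1.9]
opening: 0.242
grasp_force: 59.3
```

```bash
python3 st.py
```

```text
t 14.25 n 0.3635 lat -0.3961 z 0.1589 Fn 0.5 Fl -0.5 Fz -1.9 yaw 75.25 T [-0.08 -0.    0.01] 0.242
```

Call:
move_arm --plan '[0.003,0.01,0,0,0,0,0.005,0.02,0,0,0,0,0.008,0.03,0,0,0,0,0.008,0.03,0,0,0,0]'

```text
time_s: 14.75
eef_pos: [0.4755, 0.251, 0.1587]
eef_rot: [-0.001, -0.61, 0.792, -0.0]
wrist_force: [-2.3, -6.7, 0.7]
opening: 0.242
grasp_force: 59.7
```

```bash
python3 st.py
```

```text
t 14.75 n 0.3637 lat -0.3959 z 0.1587 Fn -7.0 Fl 0.5 Fz 0.7 yaw 75.23 T [-1.02  0.46 -0.  ] 0.242
```

Flat on the face, 13 mm beyond the head contact. I'll relax the pressure and slide down.

Call:
move_arm --plan '[-0.004,-0.016,-0.02,0,0,0,-0.004,-0.016,-0.06,0,0,0,-0.004,-0.016,-0.1,0,0,0,-0.004,-0.016,-0.14,0,0,0,-0.004,-0.016,-0.14,0,0,0]'

```text
time_s: 15.38
eef_pos: [0.4757, 0.251, 0.1516]
eef_rot: [-0.0, -0.61, 0.792, -0.0]
wrist_force: [-0.4, -5.3, -1.8]
opening: 0.245
grasp_force: 59.4
```

```bash
python3 st.py
```

```text
t 15.38 n 0.3637 lat -0.3962 z 0.1516 Fn -5.2 Fl -0.9 Fz -1.8 yaw 75.23 T [-0.79  0.04 -0.2 ] 0.245
```

Call:
move_arm --plan '[-0.002,-0.01,-0.04,0,0,0,-0.002,-0.01,-0.08,0,0,0,-0.002,-0.01,-0.12,0,0,0,-0.002,-0.01,-0.12,0,0,0]'

```text
time_s: 15.88
eef_pos: [0.4755, 0.2509, 0.1455]
eef_rot: [-0.0, -0.61, 0.792, 0.0]
wrist_force: [-0.1, -2.0, -1.1]
opening: 0.243
grasp_force: 59.3
```

```bash
python3 st.py
```

```text
t 15.88 n 0.3637 lat -0.3959 z 0.1455 Fn -1.9 Fl -0.5 Fz -1.1 yaw 75.24 T [-0.4   0.   -0.16] 0.243
```

Call:
move_arm --plan '[0,0,-0.03,0,0,0,0,0,-0.06,0,0,0,0,0,-0.09,0,0,0,0,0,-0.12,0,0,0,0,0,-0.12,0,0,0]'

```text
time_s: 16.5
eef_pos: [0.4755, 0.2509, 0.1396]
eef_rot: [0.0, -0.61, 0.792, 0.0]
wrist_force: [0.2, -2.0, -1.4]
opening: 0.243
grasp_force: 59.3
```

```bash
python3 st.py
```

```text
t 16.5 n 0.3637 lat -0.3960 z 0.1396 Fn -1.9 Fl -0.7 Fz -1.4 yaw 75.24 T [-0.31  0.02 -0.07] 0.243
```

Call:
move_arm --plan '[0,0,-0.02,0,0,0,0,0,-0.04,0,0,0,0,0,-0.06,0,0,0,0,0,-0.06,0,0,0]'

```text
time_s: 17.0
eef_pos: [0.4756, 0.2509, 0.1367]
eef_rot: [0.0, -0.61, 0.792, 0.0]
wrist_force: [0.2, -1.5, -1.9]
opening: 0.245
grasp_force: 59.3
```

```bash
python3 st.py
```

```text
t 17.0 n 0.3636 lat -0.3960 z 0.1367 Fn -1.4 Fl -0.6 Fz -1.9 yaw 75.24 T [-0.26 -0.02 -0.  ] 0.245
```

Call:
move_arm --plan '[0,0,-0.015,0,0,0,0,0,-0.03,0,0,0,0,0,-0.03,0,0,0]'

```text
time_s: 17.38
eef_pos: [0.4757, 0.2509, 0.1356]
eef_rot: [0.0, -0.61, 0.792, -0.0]
wrist_force: [-0.9, -1.5, 2.0]
opening: 0.244
grasp_force: 59.7
```

```bash
python3 st.py
```

```text
t 17.38 n 0.3636 lat -0.3962 z 0.1356 Fn -1.7 Fl 0.5 Fz 2.0 yaw 75.24 T [-0.31  0.2   0.04] 0.244
```

The slot end now rests on the neck: Fz is positive at the expected height. I'll press slightly, let go and rise.

Call:
move_arm --plan '[0,0,-0.012,0,0,0,0,0,-0.012,0,0,0]'

```text
time_s: 17.62
eef_pos: [0.4757, 0.2507, 0.1353]
eef_rot: [0.0, -0.61, 0.792, -0.0]
wrist_force: [-2.7, -3.8, 5.0]
opening: 0.24
grasp_force: 60.1
```

Call:
move_arm --plan '[0,0,0,0,0,0,0,0,0,0,0,0,0,0,0,0,0,0,0,0,0,0,0,0]' --grip 55

```text
time_s: 18.12
eef_pos: [0.4756, 0.2509, 0.1346]
eef_rot: [-0.0, -0.61, 0.792, 0.0]
wrist_force: [-0.5, -0.2, -0.2]
opening: 0.646
grasp_force: 0.0
```

```bash
python3 st.py
```

```text
t 18.12 n 0.3636 lat -0.3960 z 0.1346 Fn -0.3 Fl 0.5 Fz -0.2 yaw 75.24 T [ 0.02 -0.    0.03] 0.646
```

Call:
move_arm --plan '[0,0,0.3,0,0,0,0,0,0.8,0,0,0,0,0,1.5,0,0,0,-0.5,-1.0,2.2,0,0,0,-1.0,-2.5,2.5,0,0,0,-1.0,-3.5,2.5,0,0,0,-1.0,-3.5,2.5,0,0,0]'

```text
time_s: 19.0
eef_pos: [0.4258, 0.0727, 0.2615]
eef_rot: [0.001, -0.608, 0.794, -0.001]
wrist_force: [1.2, 0.1, 0.6]
opening: 0.646
grasp_force: 0.0
```

```bash
python3 st.py; python3 - <<'E'
from h import *
s=cam('scene','s6')['pixels'][90:290,380:540,::-1]; t=cam('top')['pixels'][220:360,85:235,::-1]
w=cam('wrist')['pixels'][:,:,::-1]
a=cv2.resize(s,(320,400),interpolation=cv2.INTER_CUBIC); b=cv2.resize(t,(429,400),interpolation=cv2.INTER_CUBIC)
cv2.imwrite('pics/end.png',np.hstack([a,b]))
E
```

```text
t 19.0 n 0.1787 lat -0.3933 z 0.2615 Fn 0.5 Fl -1.1 Fz 0.6 yaw 74.96 T [ 0.05 -0.02  0.  ] 0.646
```

View pics/end.png

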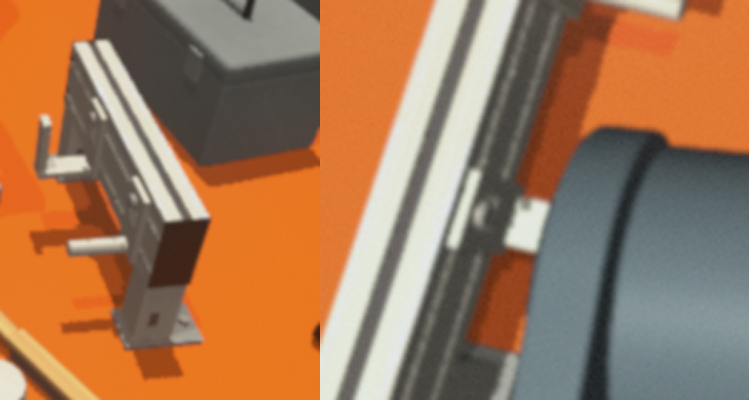

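The left (scene) view shows the hook hanging flat and upright on the rail, with its tip at (45,130). The right (top) view shows its plate flush with the face at (470,210).

```bash
python3 -c "
from bench import ctrl
print(ctrl.hand_in())"
```

```text
the job is handed in; nothing more can be done
None
```

The big J-hook hangs flat and locked on the rail's free stud and is released; I turned the bin only by its knob, disturbed nothing that I know of, and handed the job in after about 19 s of the 72 s allowed, though the hand-in gave no verdict.

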